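# Release the bobbin tray with the two-button latch

### The arm

A 7-joint arm with a two-finger parallel gripper is mounted at the origin on a cart in front of the work surface, level with it; the furniture and walls round the work are solid. World frame = base frame: x ahead of the robot, y to its left, z up, the work surface at z = 0. Lengths are in m, angles in rad, forces in N, time in s.
With the tool pointing down it reaches from about 0.4 to 0.85 m from the base axis. Payload 4.5 kg.
Tool frame: the origin (TCP) lies on the centre line of the jaws, within the pads' length; the fingertips stand 11 mm ahead of it and the grasp point (between the pads) lies 8 mm behind it (bot.tips_ahead is the distance from the TCP to the fingertips, in m); z points along the fingers, y is the line along which they close (so a half turn about z gives the same grasp; the last joint's range is limited). The gripper opens to 85 mm and grips with 20 to 120 N. Pads are 22 mm wide; open, the fingers measure 114 mm over their backs; the gripper's body (76 mm by 85 mm) begins 54 mm behind the grasp point. The pads swing forward as they close: fully open they stand 13 mm farther back than shut.
Start: joints at [-1.147, 0.689, -0.195, 1.565, 0.157, 0.902, -0.215], TCP at [0.237, 0.578, 0.242] pointing down, gripper open.
Joint ranges: [-3.01, 3.01], [-0.46, 2.08], [-1.47, 1.51], [0.13, 2.56], [-1, 4.14], [0.04, 2.09], [-2.66, 2.66]. Speed limits (rad/s): [2.57, 2.57, 3.14, 3.14, 3.14, 3.14, 3.14].

### API

Orientations are given as a rotation vector (axis times angle).
In Python, from station import bot, viewer, workorder, models gives the robot as it stands. The module is installed in compiled form; this text tells all that it offers.
- The arm moves only by the tool drive_tool, never from a script. Its argument "motion" is a list of rows, each a list of 7 numbers: the turn, a rotation vector about the tool's x, y, z in degrees, then the shift along the tool's x, y, z in mm, then the gripper command: -1 is shut, 1 is fully open, values between are in proportion. A call has 1 to 5 rows; each row is the pose to reach, as a shift and turn from the pose commanded when the call began, along the tool's axes at that moment; what a row does not reach only later rows make up. A row lasts 1/10 s, in which the tool goes at most 50 mm and 8.59 degrees, less where a joint would pass 70% of its speed; a pose out of reach is approached as far as the arm can. A call with a gripper value outside its range is refused whole. The fingers move at their own pace and stop on an object; "squeeze" is the grip in N (left out, the last holds). Time passes only in rows, so rows that repeat a pose let the fingers close. It gives the time, the measured TCP pose, the force, the opening and the grip force at its end, in the units of the state.
- bot.get_state(): the state, without advancing time (a new reading comes with each control period).
- viewer.snapshot(name): name is "scene" or "top" or "wrist"; returns the picture (384x512x3 uint8, blue, green, red); there is no depth.
- viewer.calibration(name): a dict with "intrinsics" (3x3 intrinsics, pixels), "dist" ([k1, k2, p1, p2, k3] as OpenCV has them; the pictures are not rectified), "T" (4x4, takes a point from camera to world coordinates); the wrist camera has in their place "hand_eye" (4x4, takes a point from camera to tool coordinates, whose origin is the TCP and whose axes are the flange's). Camera axes: x right, y down, z forward; pixel columns grow to the right and rows downward; lengths in m; the calibration is good to about 2 mm. A picture is of the moment at which its call begins: read the wrist's pose just before it. calibration takes no time and is no camera call.
- workorder.sign_off(): hands the job in; it is judged then, once.
Trained networks look in the newest picture that a camera, given by its name, has taken for a name from the list of things; names that differ only in an ending like _2 or _b are one class to them, and where a whole thing is asked for, a point or a joint stands for the part that bears it (a point fixed in the world has none). Each returns a list of dicts, best first, with "confidence" (0 to 1); they miss things now and then, are a little off and sometimes report something else, mostly with a low value. They report only what shows in the picture. A call takes as long as a camera call.
- models.cut_out(camera, target): "region" (384x512 bool, what is visible of it) and "position" ([column, row] in pixels, amid what is visible of it).
- models.mark_of(camera, target): "position" ([column, row] in pixels: a listed point, or the origin of a listed thing).
The state is a dict: "time": time; "q": joint angles; "qvel": joint speeds; "joint_efforts": joint torques, N m; "tcp_pos": TCP position; "tool_rot": TCP orientation; "force": force on the tool from outside, world axes, zero at the start; "wrist_torque": the same for the moment, N m; "opening": finger opening in m; "gripper_force": force on a finger pad.
Only numpy, scipy, OpenCV 4.12 (cv2) and the standard library are available. Lean on these libraries where they do the work, as an engineer would, in place of code of your own. Each camera call takes 0.05 s, during which the arm holds its last target. There are 200 camera calls.

### The job

Let the bobbin tray out of its station: with one fingertip on each, press the two round release buttons on the station's block straight down together, all the way, and keep both down while the spring slides the tray out, until it has stopped at its end stop; then let both buttons come up again and move clear. Leave the square key alone, do not push, pull or lift the tray or the bobbins by hand, and do not disturb the things lying around.

Things in the scene. Friction and masses are not known exactly. Their poses are not given: they have to be found in the camera images.
- station: Fixed bobbin station on the bench: dark steel base plate 100 mm (its x) by 290 mm (its y), 8 mm thick, origin under the plate at bench level (the plate runs from y = -155 to +135 mm). A grey block 100 x 115 mm, top 68 mm above the bench, stands on it from y = -150 to -35 mm and carries three black buttons, all with tops 85 mm above the bench. z up. It stands turned by up to 20 degrees either way
- near_cap (a point): centre of the top face of the first round release button (black cap, 28 mm across, 17 mm proud of the block, steel collar), at station x = -28, y = -65 mm: the one nearer the robot. Moves with the cap
- far_cap (a point): centre of the top face of the second round release button, the same shape, at station x = +28, y = -65 mm: the one farther from the robot. The two are 56 mm apart, centre to centre
- release_near (a joint): travel of the first round button, m: 0 up, 0.010 fully down. Springs back by itself; needs about 3 N to start and 6.5 N fully down. It unlatches the tray from 7 mm down
- release_far (a joint): travel of the second round button, the same. The tray moves only while both are down; if either comes up early its tooth catches the tray on the way and stops it
- square_cap (a point): centre of the top of the square key (black, 24 x 24 mm, as high as the round buttons), at station x = 0, y = -122 mm, on the side away from the tray. To be left alone
- square_key (a joint): travel of the square key, m: 0 up, 0.010 fully down
- tray_floor (a point): centre of the inner floor of the aluminium tray (80 x 100 mm, 30 mm high, rim 45 mm above the bench, three pockets with a copper bobbin in each), at station x = 0, y = 20 mm, 19 mm above the bench while the tray is in. Moves with the tray
- bobbin_tray (a joint): how far the tray has slid out along the station's +y, m: 0 in, 0.060 out at its end stop. A spring drives it and a damper slows it: about 2 to 3 s for the whole way while both buttons are held down. It stays out
- bobbin_1: loose copper-wound bobbin, 21 x 33 x 20 mm with its wire tail, standing in the tray's pocket next to the block; origin under its centre
- bobbin_2: the same, in the middle pocket
- bobbin_3: the same, in the pocket farthest from the block
- flux_tin: bystander: round white tin, 63 mm across, 22 mm high, to the robot's right of the station
- tape_roll: bystander: roll of tape, 69 mm across, 19 mm high, lying to the right of the station
- rosin_jar: bystander: jar with black lid, 61 mm across, 80 mm high, to the right of the station at the back
- tweezers: bystander: steel tweezers, 121 mm long, lying behind the station
- hex_key: bystander: bent hex key, 33 x 81 x 6 mm, lying in front of the station
- fuse_4: bystander: green blade fuse, 21 x 21 x 6 mm, lying in front of the station's block

How it is judged:
By the outcome, as a careful person would: the job done as asked, in the order asked, and still so for the second after the job is handed in, with the robot touching nothing.
It also fails if it takes over 34 s, if anything falls off the work surface, if the arm or the gripper's body presses on something with over 40 N, if the wrist force passes 120 N, or if a joint passes its speed limit or range.

## Working session

There is one attempt and no reset: what is moved stays moved. The work goes in short steps, Python scripts to look and compute and a tool call to move; the robot and the scene stay as the last step left them, time stands still between calls to the robot, and variables do not carry over. Pictures are saved under pics/ and viewed, at most 10 in all, crops included, and the job is handed in when it is done.

Besides the shell and the picture viewer there is one more tool, called after "Call:" as name([rows], argument=value, ...), one row to a line, values as JSON. drive_tool: Moves the arm, as the interface text tells. Its arguments: {"type":"object","properties":{"motion":{"type":"array"},"squeeze":{"type":"number"}},"required":["motion"]}

```bash
mkdir -p pics; cat > h.py <<'E'
import numpy as np, cv2
from scipy.spatial.transform import Rotation as R
from station import bot, viewer, workorder, models
def ray(cam,px,st=None):
    c=viewer.calibration(cam)
    if cam=="wrist":
        T=np.eye(4);T[:3,:3]=R.from_rotvec(st["tool_rot"]).as_matrix();T[:3,3]=st["tcp_pos"];T=T@np.array(c["hand_eye"])
    else: T=np.array(c["T"])
    u=cv2.undistortPoints(np.array([[px]],float),np.array(c["intrinsics"]),np.array(c["dist"]))[0,0]
    return T[:3,3],T[:3,:3]@np.array([u[0],u[1],1])
def at(cam,px,z,st=None):
    o,d=ray(cam,px,st); return o+d*(z-o[2])/d[2]
E
python3 - <<'E'
from h import *
st=bot.get_state();print(st["time"],st["tcp_pos"],st["tool_rot"],st["opening"],bot.tips_ahead)
print(R.from_rotvec(st["tool_rot"]).as_matrix().round(3))
ims=[]
for cam in("top","scene"):
    im=viewer.snapshot(cam);cv2.imwrite(f"pics/{cam}0.png",im)
    for n,z in(("near_cap",.085),("far_cap",.085),("square_cap",.085),("tray_floor",.019),("station",0)):
        for r in models.mark_of(cam,n)[:3]: print(cam,n,r["confidence"],np.round(r["position"],1),at(cam,r["position"],z).round(4))
print(bot.get_state()["time"])
E
```

```text
0.0 [0.23730564 0.57751581 0.24146912] [-6.08251448e-01 -3.08191686e+00  2.90129551e-03] 0.08514134279181085 0.011
[[-0.925  0.38  -0.001]
 [ 0.38   0.925 -0.002]
 [-0.    -0.002 -1.   ]]
top near_cap 0.56 [229.5 221.6] [0.4926 0.151  0.085 ]
top far_cap 0.62 [189.6 213.3] [0.5077 0.2322 0.085 ]
top far_cap 0.61 [202.1 214.6] [0.5056 0.2067 0.085 ]
top far_cap 0.57 [227.9 192.6] [0.5513 0.1555 0.085 ]
top square_cap 0.71 [260.1 202.1] [0.5333 0.0898 0.085 ]
top square_cap 0.15 [191.3 215.3] [0.5038 0.2286 0.085 ]
top tray_floor 0.71 [187.6 213. ] [0.5106 0.2439 0.019 ]
top station 0.83 [197.4 211.1] [0.5158 0.2246 0.    ]
scene near_cap 0.56 [238.2 183.9] [0.5053 0.1501 0.085 ]
scene near_cap 0.44 [216.4 185.9] [0.4699 0.1702 0.085 ]
scene far_cap 0.55 [248.  173.6] [0.5378 0.1631 0.085 ]
scene square_cap 0.5 [268.6 189.1] [0.541  0.1039 0.085 ]
scene square_cap 0.19 [221.1 195. ] [0.4626 0.144  0.085 ]
scene tray_floor 0.86 [217.2 187.5] [0.5079 0.2307 0.019 ]
0.6
```

View pics/top0.png

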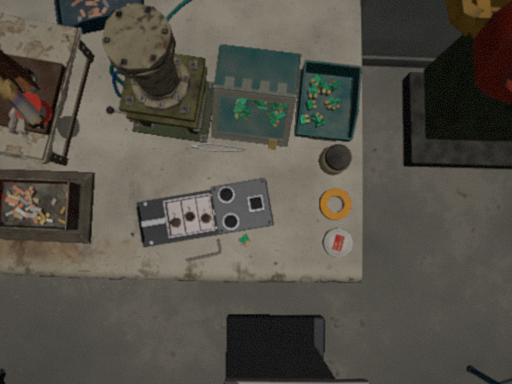

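View pics/scene0.png

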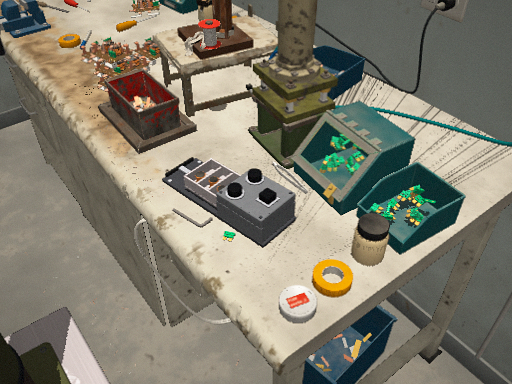

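The top view shows the near cap at (231,221), the far cap at (226,194) and the square key at (256,203). The tray is to the left of the block and the station is turned about +8°. The scene view agrees. Next I move above the caps.

Call:
drive_tool([
  [0, 0, 8, -39, -26, 3, 0],
  [0, 0, 16, -78, -52, 6, 0],
  [0, 0, 24, -117, -78, 9, 0],
  [0, 0, 32, -156, -104, 12, 0],
  [0, 0, 40, -195, -130, 15, 0],
])

```text
time: 1.1
tcp_pos: [0.3694, 0.3824, 0.2275]
tool_rot: [1.633, 2.684, 0.001]
force: [0.7, 0.2, 0.4]
opening: 0.043
gripper_force: 0.0
```

```bash
cat > go.py <<'E'
from h import *
import sys
# shift/turn in tool axes to reach x y z with tool y at yaw (deg), pointing down
x,y,z,yaw=map(float,sys.argv[1:5])
st=bot.get_state();M=R.from_rotvec(st["tool_rot"]).as_matrix();c,s=np.cos(np.radians(yaw)),np.sin(np.radians(yaw))
zt=np.array([0,0,-1]);yt=np.array([c,s,0]);G=np.c_[np.cross(yt,zt),yt,zt]
print("t",st["time"],"tcp",np.round(st["tcp_pos"],4),"F",np.round(st["force"],2),"open",st["opening"])
print("turn",np.degrees(R.from_matrix(M.T@G).as_rotvec()).round(2),"shift",(1e3*M.T@(np.array([x,y,z])-st["tcp_pos"])).round(1))
E
python3 go.py .522 .153 .21 8
```

```text
t 1.1 tcp [0.3694 0.3824 0.2275] F [0.71 0.16 0.41] open 0.042958281706270335
turn [ 0.04 -0.03 19.35] shift [-273.8   30.2   17.4]
```

Call:
drive_tool([
  [0, 0, 4, -45, 5, 3, 0],
  [0, 0, 8, -90, 10, 6, 0],
  [0, 0, 12, -135, 15, 9, 0],
  [0, 0, 16, -180, 20, 12, 0],
  [0, 0, 19.4, -225, 25, 15, 0],
])

```text
time: 1.6
tcp_pos: [0.4961, 0.1948, 0.2124]
tool_rot: [2.058, 2.373, 0.001]
force: [0.8, 0.1, -0.5]
opening: 0.0429
gripper_force: 0.0
```

```bash
cat > look.py <<'E'
from h import *
import sys
st=bot.get_state();im=viewer.snapshot("wrist");cv2.imwrite(f"pics/{sys.argv[1]}.png",im)
for n,z in(("near_cap",.085),("far_cap",.085),("square_cap",.085),("tray_floor",.019)):
    for r in models.mark_of("wrist",n)[:2]: print(n,r["confidence"],np.round(r["position"],1),at("wrist",r["position"],z,st).round(4))
E
python3 look.py w1; python3 go.py .522 .153 .21 8
```

```text
near_cap 0.71 [251.9 229.2] [0.4998 0.148  0.085 ]
near_cap 0.5 [264.9 113.9] [0.4957 0.2665 0.085 ]
far_cap 0.73 [302.1 226.3] [0.5521 0.1587 0.085 ]
far_cap 0.65 [270.9 156.2] [0.5076 0.2276 0.085 ]
square_cap 0.96 [274.5 271.9] [0.532  0.1001 0.085 ]
tray_floor 0.93 [270.3 137.5] [0.5086 0.2413 0.019 ]
t 1.85 tcp [0.4948 0.1967 0.2123] F [-0.63  0.75 -0.25] open 0.042359065990417735
turn [-0.01 -0.05  0.3 ] shift [-47.2  20.6   2.3]
```

View pics/w1.png

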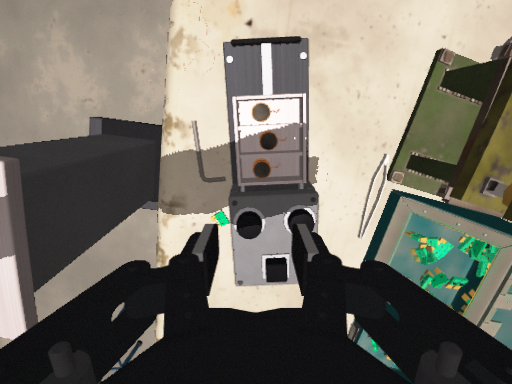

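The caps show at about (249,223) and (301,221), the square key at (275,268), and the fingers are lined up on either side. I'll take a closer look from above the tray, then act.

Call:
drive_tool([
  [0, 0, -1, 3, 5, 15, 0],
  [0, 0, -2, 7, 10, 30, 0],
  [0, 0, -2, 10, 15, 50, 0],
  [0, 0, -2, 14, 20, 62, 0],
  [0, 0, -2, 14, 20, 62, 0],
])

```text
time: 2.35
tcp_pos: [0.5118, 0.2142, 0.1478]
tool_rot: [-2.009, -2.412, 0.004]
force: [-0.4, 1.1, 0.4]
opening: 0.0429
gripper_force: 0.0
```

```bash
python3 look.py w2; python3 go.py .523 .156 .13 9.5; python3 - <<'E'
from h import *
st=bot.get_state()
for n in("near_cap","far_cap"):
    for r in models.cut_out("wrist",n)[:2]:
        m=r["region"];ys,xs=np.nonzero(m);print(n,r["confidence"],r["position"],xs.min(),xs.max(),ys.min(),ys.max(),at("wrist",r["position"],.085,st).round(4))
E
```

```text
near_cap 0.55 [224.9 278.3] [0.4982 0.1471 0.085 ]
far_cap 0.82 [292.9 276.7] [0.5546 0.1591 0.085 ]
tray_floor 0.88 [253.2 166.4] [0.5062 0.2339 0.019 ]
tray_floor 0.22 [252.1 128.2] [0.4985 0.2705 0.019 ]
t 2.6 tcp [0.5131 0.2129 0.151 ] F [ 0.73 -0.08  0.33] open 0.043132035329116115
turn [ 0.06 -0.01  0.77] shift [-57.8  -0.4  20.9]
near_cap 0.86 [225.1, 273.1] 213 239 254 288 [0.499  0.1489 0.085 ]
far_cap 0.59 [284.1, 273.0] 272 297 253 287 [0.5487 0.1579 0.085 ]
```

View pics/w2.png

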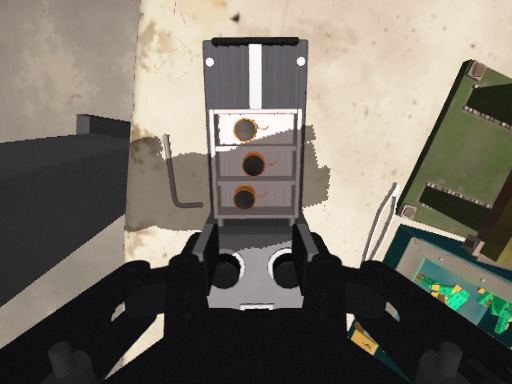

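```bash
python3 - <<'E'
import cv2,numpy as np
im=cv2.imread("pics/w2.png")[225:325,180:330]
cv2.imwrite("pics/c2.png",cv2.resize(np.clip(im.astype(float)*1.6+10,0,255).astype(np.uint8),None,fx=5,fy=5,interpolation=cv2.INTER_CUBIC))
E
```

```text
(no output)
```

View pics/c2.png

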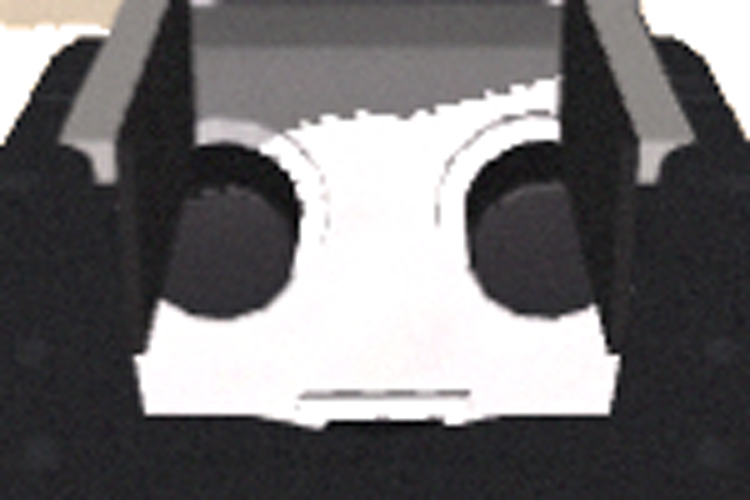

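```bash
python3 - <<'E'
from h import *
st=bot.get_state()
a=at("wrist",[223.8,274.5],.085,st);b=at("wrist",[289.5,274.5],.085,st);m=(a+b)/2
print(a,b,m,np.linalg.norm(b-a),np.degrees(np.arctan2(*(b-a)[1::-1])))
f=at("wrist",[255,167],.019,st);d=f-m;print(np.degrees(np.arctan2(-d[0],d[1])),np.linalg.norm(d[:2]))
E
python3 go.py .525 .153 .13 9.8
```

```text
[0.49815508 0.14722289 0.085     ] [0.55366513 0.15717766 0.085     ] [0.5259101  0.15220028 0.085     ] 0.0563955945141072 10.166943915622591
11.163448626550132 0.0811931001708706
t 2.7 tcp [0.5132 0.2128 0.151 ] F [ 0.33  0.58 -0.07] open 0.04318375054741151
turn [ 0.07 -0.02  0.46] shift [-61.   1.  21.]
```

Call:
drive_tool([
  [0, 0, 0, -20, 0.5, 0, 0],
  [0, 0, 0, -42, 1, 5, 0],
  [0, 0, 0, -62, 1.6, 15, 0],
  [0, 0, 0.3, -62, 1.6, 30, 0],
  [0, 0, 0.3, -62, 1.6, 43, 0],
])

```text
time: 3.2
tcp_pos: [0.526, 0.1514, 0.1073]
tool_rot: [2.022, 2.404, 0.001]
force: [-0.2, 0.6, -0.7]
opening: 0.0423
gripper_force: 0.0
```

Call:
drive_tool([
  [0, 0, 0, 0, 0, 0, 0],
  [0, 0, 0, 0, 0, 0, 0],
  [0, 0, 0, 0, 0, 2, 0],
])

```text
time: 3.5
tcp_pos: [0.526, 0.153, 0.106]
tool_rot: [2.018, 2.407, 0.003]
force: [-0.4, 0.2, 1.1]
opening: 0.0428
gripper_force: 0.0
```

```bash
python3 go.py .5258 .152 .1 10; python3 look.py w3; python3 - <<'E'
from h import *
a=viewer.snapshot("scene");cv2.imwrite("pics/s3.png",cv2.resize(a[120:260,150:310],None,fx=4,fy=4,interpolation=cv2.INTER_CUBIC))
E
```

```text
t 3.5 tcp [0.526 0.153 0.106] F [-0.38  0.17  1.07] open 0.042782980862424276
turn [ 0.09 -0.04  0.02] shift [-1.  -0.3  6. ]
near_cap 0.85 [205.7 226.6] [0.4955 0.1496 0.085 ]
near_cap 0.38 [248.4 134.8] [0.5124 0.2098 0.085 ]
far_cap 0.56 [296.8 225.6] [0.5515 0.1602 0.085 ]
square_cap 0.82 [253.5 300.9] [0.5345 0.1004 0.085 ]
tray_floor 0.96 [248.9  92.1] [0.5065 0.2381 0.019 ]
tray_floor 0.51 [258.3  89.5] [0.5134 0.2413 0.019 ]
```

View pics/s3.png

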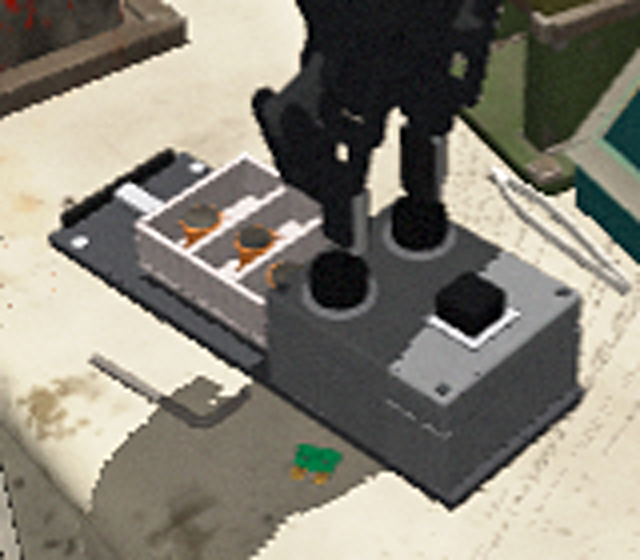

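The scene crop shows one fingertip over the centre of each round cap, at (340,240) and (425,195) in the crop. Next I descend.

Call:
drive_tool([
  [0, 0, 0, 0, -1, 3, 0],
  [0, 0, 0, 0, -1, 6, 0],
  [0, 0, 0, 0, -1, 9, 0],
  [0, 0, 0, 0, -1, 12, 0],
  [0, 0, 0, 0, -1, 12, 0],
])

```text
time: 4.3
tcp_pos: [0.5244, 0.1519, 0.0931]
tool_rot: [-2.02, -2.406, 0.0]
force: [-0.3, -1.1, 3.0]
opening: 0.0427
gripper_force: 1.3
```

Call:
drive_tool([
  [0, 0, 0, 0, 0, 3, 0],
  [0, 0, 0, 0, 0, 6, 0],
  [0, 0, 0, 0, 0, 8, 0],
  [0, 0, 0, 0, 0, 8, 0],
])

```text
time: 4.7
tcp_pos: [0.5244, 0.1519, 0.0859]
tool_rot: [2.02, 2.406, 0.0]
force: [-2.3, -0.5, 9.6]
opening: 0.0427
gripper_force: 5.2
```

Call:
drive_tool([
  [0, 0, 0, 0, 0, 2, 0],
  [0, 0, 0, 0, 0, 4, 0],
  [0, 0, 0, 0, 0, 6, 0],
  [0, 0, 0, 0, 0, 6, 0],
])

```text
time: 5.1
tcp_pos: [0.5245, 0.152, 0.0839]
tool_rot: [2.02, 2.405, 0.002]
force: [-9.1, -2.6, 46.2]
opening: 0.0427
gripper_force: 23.0
```

Call:
drive_tool([
  [0, 0, 0, 0, 0, -2, 0],
  [0, 0, 0, 0, 0, -2, 0],
  [0, 0, 0, 0, 0, -2, 0],
  [0, 0, 0, 0, 0, -2, 0],
  [0, 0, 0, 0, 0, -2, 0],
])

```text
time: 5.6
tcp_pos: [0.5244, 0.1519, 0.084]
tool_rot: [2.02, 2.405, 0.001]
force: [-5.4, -1.0, 28.7]
opening: 0.0431
gripper_force: 14.3
```

```bash
cat > tray.py <<'E'
from h import *
import sys
st=bot.get_state();print(st["time"],st["force"],st["tcp_pos"],st["gripper_force"])
for c in("wrist","top"):
    im=viewer.snapshot(c)
    if c=="wrist": cv2.imwrite(f"pics/{sys.argv[1]}.png",im)
    for r in models.mark_of(c,"tray_floor")[:2]: print(c,r["confidence"],np.round(r["position"],1),at(c,r["position"],.019,st).round(4))
E
python3 tray.py t1
```

```text
5.6 [-5.35639645 -0.97701219 28.65478801] [0.52443033 0.15191687 0.0840184 ] 14.273390265880153
wrist 0.8 [251.2  48.9] [0.5026 0.2632 0.019 ]
top 0.79 [175.7 218.7] [0.4977 0.2693 0.019 ]
```

The tray is sliding, about 25 mm out so far. I'll hold.

Call:
drive_tool([
  [0, 0, 0, 0, 0, 0, 0],
  [0, 0, 0, 0, 0, 0, 0],
  [0, 0, 0, 0, 0, 0, 0],
  [0, 0, 0, 0, 0, 0, 0],
  [0, 0, 0, 0, 0, 0, 0],
])

```text
time: 6.3
tcp_pos: [0.5245, 0.152, 0.084]
tool_rot: [2.02, 2.405, 0.002]
force: [-5.8, -1.2, 28.7]
opening: 0.0427
gripper_force: 14.3
```

Call:
drive_tool([
  [0, 0, 0, 0, 0, 0, 0],
  [0, 0, 0, 0, 0, 0, 0],
  [0, 0, 0, 0, 0, 0, 0],
  [0, 0, 0, 0, 0, 0, 0],
  [0, 0, 0, 0, 0, 0, 0],
])

```text
time: 6.8
tcp_pos: [0.5244, 0.1519, 0.084]
tool_rot: [2.02, 2.405, 0.001]
force: [-5.5, -1.6, 27.6]
opening: 0.0427
gripper_force: 14.3
```

Call:
drive_tool([
  [0, 0, 0, 0, 0, 0, 0],
  [0, 0, 0, 0, 0, 0, 0],
  [0, 0, 0, 0, 0, 0, 0],
  [0, 0, 0, 0, 0, 0, 0],
  [0, 0, 0, 0, 0, 0, 0],
])

```text
time: 7.3
tcp_pos: [0.5245, 0.152, 0.084]
tool_rot: [2.02, 2.405, 0.002]
force: [-5.7, -1.3, 29.1]
opening: 0.0426
gripper_force: 14.3
```

Call:
drive_tool([
  [0, 0, 0, 0, 0, 0, 0],
  [0, 0, 0, 0, 0, 0, 0],
  [0, 0, 0, 0, 0, 0, 0],
  [0, 0, 0, 0, 0, 0, 0],
  [0, 0, 0, 0, 0, 0, 0],
])

```text
time: 7.8
tcp_pos: [0.5245, 0.1519, 0.084]
tool_rot: [2.02, 2.405, 0.002]
force: [-6.5, -2.2, 28.6]
opening: 0.0426
gripper_force: 14.3
```

```bash
python3 tray.py t2
```

```text
7.8 [-6.53987252 -2.20582432 28.59768119] [0.52446455 0.15192523 0.08404706] 14.272795628348831
top 0.77 [159.5 222. ] [0.4898 0.3042 0.019 ]
```

Call:
drive_tool([
  [0, 0, 0, 0, 0, 0, 0],
  [0, 0, 0, 0, 0, 0, 0],
  [0, 0, 0, 0, 0, 0, 0],
  [0, 0, 0, 0, 0, 0, 0],
  [0, 0, 0, 0, 0, 0, 0],
])

```text
time: 8.5
tcp_pos: [0.5244, 0.1519, 0.084]
tool_rot: [2.02, 2.406, 0.001]
force: [-5.4, -2.1, 28.6]
opening: 0.0426
gripper_force: 14.3
```

Call:
drive_tool([
  [0, 0, 0, 0, 0, 0, 0],
  [0, 0, 0, 0, 0, 0, 0],
  [0, 0, 0, 0, 0, 0, 0],
  [0, 0, 0, 0, 0, 0, 0],
  [0, 0, 0, 0, 0, 0, 0],
])

```text
time: 9.0
tcp_pos: [0.5244, 0.152, 0.084]
tool_rot: [2.02, 2.405, 0.002]
force: [-6.0, -0.5, 29.0]
opening: 0.0426
gripper_force: 14.3
```

```bash
python3 tray.py t3; python3 -c "
import cv2,numpy as np
a,b=cv2.imread('pics/t2.png'),cv2.imread('pics/t3.png');print(np.abs(a.astype(int)-b).mean())
cv2.imwrite('pics/t23.png',np.hstack([a[:,100:450],b[:,100:450]]))"
```

```text
9.0 [-6.01848707 -0.47128988 29.03830208] [0.52444702 0.15196717 0.08403822] 14.272743944311514
top 0.82 [162.  219.5] [0.4954 0.2989 0.019 ]
1.3233879937065973
```

View pics/t23.png

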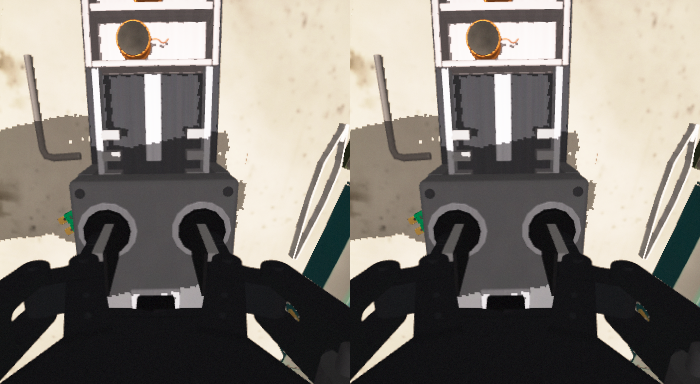

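Both pictures show the tray at the same place, near edge at row 68. It is stopped about 60 mm out, and both caps are held down. Next I lift straight up.

Call:
drive_tool([
  [0, 0, 0, 0, 0, -4, 0],
  [0, 0, 0, 0, 0, -8, 0],
  [0, 0, 0, 0, 0, -13, 0],
  [0, 0, 0, 0, 0, -20, 0],
  [0, 0, 0, 0, 0, -35, 0],
])

```text
time: 9.7
tcp_pos: [0.5238, 0.1518, 0.1158]
tool_rot: [-2.019, -2.405, 0.003]
force: [0.3, -0.2, 0.5]
opening: 0.0428
gripper_force: 0.0
```

Call:
drive_tool([
  [0, 0, 0, 0, 0, -30, 0],
  [0, 0, 0, 0, 0, -60, 0],
  [0, 0, 0, 0, 0, -90, 0],
  [0, 0, 0, 0, 0, -100, 0],
  [0, 0, 0, 0, 0, -100, 0],
])

```text
time: 10.2
tcp_pos: [0.5254, 0.1522, 0.2175]
tool_rot: [2.019, 2.405, 0.004]
force: [-0.3, 0.8, -0.4]
opening: 0.0425
gripper_force: 0.0
```

Call:
drive_tool([
  [0, 0, 0, 0, 0, 0, 0],
  [0, 0, 0, 0, 0, 0, 0],
  [0, 0, 0, 0, 0, 0, 0],
])

```text
time: 10.5
tcp_pos: [0.5238, 0.1518, 0.215]
tool_rot: [-2.019, -2.405, 0.003]
force: [-0.1, -0.5, -0.4]
opening: 0.0428
gripper_force: 0.0
```

```bash
python3 tray.py t4; python3 - <<'E'
from h import *
a=viewer.snapshot("scene")[120:330,140:400];b=cv2.imread("pics/t4.png")
cv2.imwrite("pics/end.png",np.hstack([cv2.resize(a,(400,384)),cv2.resize(b,(400,384))]))
E
```

```text
10.5 [-0.12092787 -0.54388669 -0.40507752] [0.52376161 0.15176033 0.21499215] 0.0
wrist 0.86 [253.   45.4] [0.4959 0.2963 0.019 ]
top 0.62 [162.2 219.8] [0.4947 0.2985 0.019 ]
```

View pics/end.png

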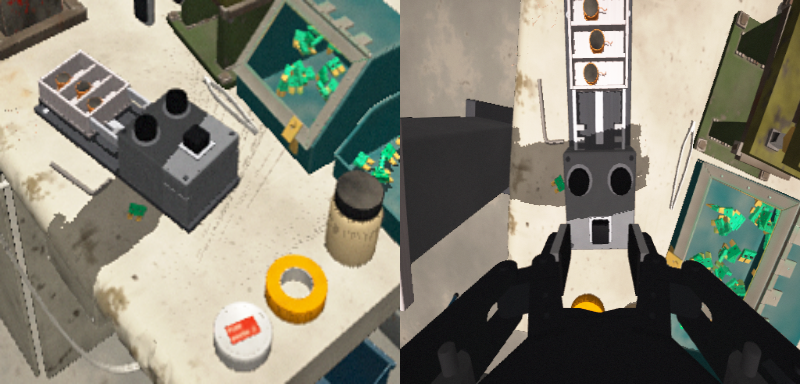

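The tray is out with its three bobbins. Both caps are up, the gripper is clear, and nothing else has moved.

```bash
python3 -c "
from station import workorder;print(workorder.sign_off())"
```

```text
the job is handed in; nothing more can be done
None
```

The job is handed in: I held both release buttons fully down until the tray stopped about 60 mm out, then let them up and moved clear at 10.5 s, with the square key, bobbins and other things left alone.

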